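# Prop the drying chest's lid half open

### The job

The glass dish in the drying chest has to air under its half-open lid. Open the lid wide, until its stiff hinge holds it up by itself; then swing the prop rod on the chest's right side up out of its clip, and ease the lid down until the rod's tip is fully home in the slot under the lid's edge and the rod carries the lid. Do not let the lid slam, and leave the bottles, jar, beaker and timer round the chest where they are.

Things in the scene. Friction and masses are not known exactly. Their poses are not given: they have to be found in the camera images.
- chest: slide-drying chest, a fixed grey painted open-topped box 180 x 180 mm, 90 mm tall, with a white hinged lid and six dark vent slits in its front. Origin: centre of its underside on the desk. Its x axis points from its front (handle side) to its back (hinge side), y to its left, z up; it stands upright, turned only about z. Its front faces roughly towards the robot. Two hinge axes, lid and prop rod, are both parallel to its y axis. A flat glass dish lies inside it
- lid (a joint): lid angle, rad: 0 shut, grows as the front edge rises, stop at 1.35. The lid (white plate 186 mm deep, 208 mm wide, 6 mm thick, about 0.32 kg, lifting takes about 2 N at the handle) is hinged at the back. Its stiff hinge holds it where it is left only when it is opened to 1.15 or more; opened less, it sinks by itself. Resting properly on the prop rod it reads 0.60
- rod (a joint): prop rod angle, rad: 0 lying level in its open-topped clip, pointing to the chest's back; grows as the tip rises about the pivot, stop at 1.50. A stiff pivot keeps the rod wherever it is left (about 1 N at the grip moves it). The rod reads 1.07 when it stands in the lid's slot
- lid_hinge (a point): middle of the lid's hinge axis, at the chest's back edge, 92 mm above the desk: in the chest's frame x +90, y 0, z 92 mm
- lid_handle (a point): middle of the lid's bar handle: round steel bar 10 mm thick, parallel to the chest's y axis, 90 mm free length between its two arms, held 37 mm (clear) in front of the lid's front edge. It lies 226 mm from the hinge axis and 3 mm above the plane through the hinge along the lid's underside; shut, it is 95 mm above the desk. It may turn in the grip as the lid swings
- rod_pivot (a point): pivot of the prop rod on the chest's right (-y) outer wall, 14 mm off the wall: in the chest's frame x -70, y -104, z 50 mm
- rod_grip (a point): middle of the rod's hand grip, a black sleeve 12 mm thick and 54 mm long that sticks out sideways (parallel to the chest's y axis, away from the chest) from the rod, 66 mm along the rod from the pivot; this point is 60 mm outside the rod's own plane, so 74 mm off the chest's wall and 52 mm outside the lid's side edge. It may turn in the grip as the rod swings
- rod_tip (a point): centre of the rod's tip, a steel cross pin 8 mm thick and 16 mm wide, 117.6 mm from the pivot; the rod is thin round steel
- lid_slot (a point): seat of the rod's tip in the slot under the lid's right side edge (where the pin's centre lies when it bears on the slot's roof): 120 mm from the hinge along the lid, 8 mm below the lid's underside. The slot is 12 mm wide between two steel cheeks, open away from the underside, with a flared mouth about 35 mm wide, so a tip within about 12 mm of the slot's middle is guided in as the lid comes down
- label_jar: small glass jar 54 mm wide, 56 mm tall, loose, at the chest's left; origin at the centre of its underside. To be left alone
- stain_bottle: pale bottle 54 mm wide, 130 mm tall, loose, at the chest's left towards its back; origin at the centre of its underside. To be left alone
- beaker: white beaker 91 mm wide, 113 mm tall, loose, behind the chest; origin at the centre of its underside. To be left alone
- dropper_bottle: small brown bottle 28 mm wide, 70 mm tall, loose, behind the chest's right corner; origin at the centre of its underside. To be left alone
- timer: grey kitchen-style timer 47 x 66 x 62 mm, loose, in front of the chest's left corner; origin at the centre of its underside. To be left alone

How it is judged:
By the outcome, as a careful person would: the job done as asked, in the order asked, and still so for the second after the job is handed in, with the robot touching nothing.
It also fails if it takes over 58 s, if anything falls off the work surface, if the arm or the gripper's body presses on something with over 40 N, if the wrist force passes 120 N, or if a joint passes its speed limit or range.

### The arm

A 6-joint arm with a two-finger parallel gripper is mounted at the origin on a cart in front of the work surface, level with it; the furniture and walls round the work are solid. World frame = base frame: x ahead of the robot, y to its left, z up, the work surface at z = 0. Lengths are in mm, angles in rad, forces in N, time in s.
With the tool pointing down it reaches from about 300 to 825 mm from the base axis. Payload 5.4 kg.
Tool frame: the origin (TCP) lies at the very end of the fingers, on their centre line; the grasp point (between the pads) lies 19 mm behind it (bot.tcp_to_grasp is the distance from the TCP to the grasp point, in mm); z points along the fingers, x is the direction in which the jaws open and shut, and the axes are right-handed (so a half turn about z gives the same grasp; the last joint's range is limited). The gripper opens to 92 mm and grips with 3 to 60 N. Pads are 20 mm wide; open, the fingers measure 128 mm over their backs; the gripper's body (75 mm by 189 mm) begins 69 mm behind the grasp point.
Start: joints at [-1.51, 0.158, 1.597, -0, 1.386, -0.21], TCP at [153.79, -554.034, 175.501] pointing down, gripper open.
Joint ranges: [-2.91, 2.91], [-0.94, 2.29], [0.18, 2.7], [-1.29, 4.43], [0.17, 2.64], [-3, 3]. Speed limits (rad/s): [2.57, 2.57, 3.14, 3.14, 3.14, 3.14].

### API

Orientations are given as [roll, pitch, yaw] about the fixed x, y, z axes, in that order (R = Rz(yaw) Ry(pitch) Rx(roll)).
In Python, from bench import bot gives the robot as it stands.
- The arm moves only by the shell command python3 -m handwheel 'ROWS'. ROWS is a JSON object of lists of equal length, an entry for each row: "hand": the gripper command: -1 is fully open, 1 is shut, values between are in proportion; "delta_pos": the shift along the tool's x, y, z in cm, a list of three; "rot": the turn, a rotation vector about the tool's x, y, z in degrees, a list of three. A call has 1 to 5 rows; each row is the pose to reach, as a shift and turn from the pose commanded when the call began, along the tool's axes at that moment; what a row does not reach only later rows make up. A row lasts 1/10 s, in which the tool goes at most 50 mm and 8.59 degrees, less where a joint would pass 70% of its speed; a pose out of reach is approached as far as the arm can. A call with a gripper value outside its range is refused whole. The fingers move at their own pace and stop on an object; the grip force is fixed at half the most. Time passes only in rows, so rows that repeat a pose let the fingers close. It gives the time, the measured TCP pose, the force and the opening at its end, in the units of the state.
- bot.read_state(): the state, without advancing time (a new reading comes with each control period).
- bot.capture(name): name is "side" or "top" or "wrist"; returns the picture (420x560x3 uint8, red, green, blue); there is no depth.
- bot.camera_params(name): a dict with "camera_matrix" (3x3 intrinsics, pixels), "T" (4x4, takes a point from camera to world coordinates). Camera axes: x right, y down, z forward; pixel columns grow to the right and rows downward; lengths in mm; the calibration is good to about 2 mm. A picture is of the moment at which its call begins: read the wrist's pose just before it. camera_params takes no time and is no camera call; for the wrist camera it gives the pose at the moment of the call.
- bot.hand_in(): hands the job in, once; it reports no verdict.
The state is a dict: "time": time; "joints": joint angles; "joint_velocities": joint speeds; "effort": joint torques, N m; "ee_pos": TCP position; "tcp_rot": TCP orientation; "contact_force": force on the tool from outside, world axes, zero at the start; "torque": the same for the moment, N m; "grip_width": finger opening in mm.
Only numpy, scipy, OpenCV 4.12 (cv2) and the standard library are available. Lean on these libraries where they do the work, as an engineer would, in place of code of your own. Each camera call takes 0.05 s, during which the arm holds its last target. There are 200 camera calls.

## Working session

There is one attempt and no reset: what is moved stays moved. The work goes in short steps, Python scripts to look and compute and a shell command to move; the robot and the scene stay as the last step left them, time stands still between calls to the robot, and variables do not carry over. Pictures are saved under pics/ and viewed, about 8 in all and at most 12, crops included, and the job is handed in when it is done.

```bash
ls; mkdir -p pics; python3 - <<'E'
from bench import bot
import cv2,numpy as np
print(bot.read_state()['time'])
ims=[]
for n in ['side','top']:
    im=bot.capture(n); cv2.imwrite(f'pics/{n}0.png',im[:,:,::-1]); ims.append(im)
    p=bot.camera_params(n); print(n,np.round(p['camera_matrix'],1).tolist(),np.round(p['T'],3).tolist())
E
```

```text
pics
0.0
side [[487.0, 0.0, 280.0], [0.0, 487.0, 207.7], [0.0, 0.0, 1.0]] [[-0.998, -0.031, 0.054, 564.213], [-0.062, 0.601, -0.797, 1028.868], [-0.007, -0.798, -0.602, 730.168], [0.0, 0.0, 0.0, 1.0]]
top [[510.0, 0.0, 280.3], [0.0, 510.0, 214.2], [0.0, 0.0, 1.0]] [[0.017, -0.991, 0.134, 487.45], [-1.0, -0.019, -0.016, 170.546], [0.018, -0.133, -0.991, 1100.507], [0.0, 0.0, 0.0, 1.0]]
```

View pics/side0.png

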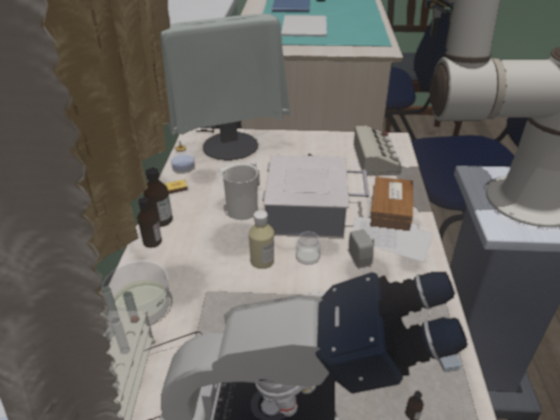

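View pics/top0.png

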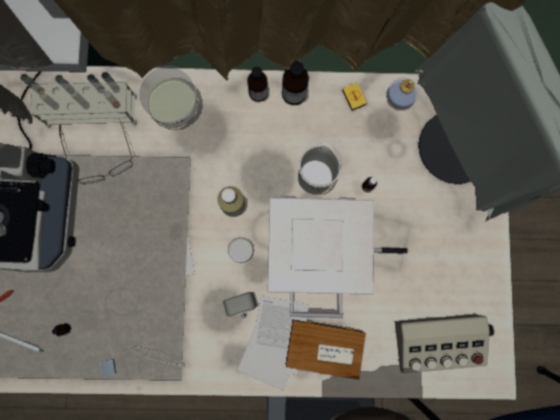

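The side view shows the chest at about (308,195) with its handle to the right at (362,183). In the top view the lid's corners are near (270,198), (373,200), (372,293) and (268,291), the handle is at (317,313) and the black rod grip at (392,250). I'll refine these in enlarged crops.

```bash
cat > h.py <<'E'
from bench import bot
import cv2,numpy as np
from scipy.spatial.transform import Rotation as R
def ray(n,uv,p=None):
    p=p or bot.camera_params(n); T=np.array(p['T']); K=np.array(p['camera_matrix'])
    d=T[:3,:3]@np.linalg.solve(K,[uv[0],uv[1],1.]); return T[:3,3],d/np.linalg.norm(d)
def plane(n,uv,z,p=None):
    o,d=ray(n,uv,p); return o+d*(z-o[2])/d[2]
def tri(rays):
    A=sum(np.eye(3)-np.outer(d,d) for o,d in rays); b=sum((np.eye(3)-np.outer(d,d))@o for o,d in rays)
    return np.linalg.solve(A,b)
def proj(n,P,p=None):
    p=p or bot.camera_params(n); T=np.linalg.inv(np.array(p['T'])); q=np.array(p['camera_matrix'])@(T[:3,:3]@np.array(P)+T[:3,3]); return q[:2]/q[2]
E
python3 - <<'E'
from h import *
t=cv2.imread('pics/top0.png'); s=cv2.imread('pics/side0.png')
# lid mask in top
g=cv2.cvtColor(t,cv2.COLOR_BGR2HSV)
m=((g[...,2]>np.percentile(g[200:290,275:368,2],10)-10)&(g[...,1]<18)).astype(np.uint8)*255
m=cv2.morphologyEx(m,cv2.MORPH_OPEN,np.ones((5,5)))
cs,_=cv2.findContours(m,cv2.RETR_EXTERNAL,cv2.CHAIN_APPROX_NONE)
c=max(cs,key=cv2.contourArea); r=cv2.minAreaRect(c); print('lid rect',r)
for q in cv2.boxPoints(r): print(q,plane('top',q,98).round(1))
b=(g[235:265,375:415,2]<60); ys,xs=np.nonzero(b); print('grip px',xs.min()+375,xs.max()+375,ys.min()+235,ys.max()+235,xs.mean()+375,ys.mean()+235)
A=cv2.resize(t[190:330,255:420],None,fx=3.6,fy=3.6,interpolation=cv2.INTER_CUBIC)
B=cv2.resize(s[145:240,255:380],None,fx=4.7,fy=4.7,interpolation=cv2.INTER_CUBIC)
cv2.imwrite('pics/cropA.png',A);cv2.imwrite('pics/cropB.png',B);print(A.shape,B.shape)
E
```

```text
lid rect ((320.7536926269531, 245.93826293945312), (103.5693130493164, 93.57000732421875), 0.6740369200706482)
[268.42224 292.11084] [469.5 175.1  98. ]
[269.523  198.5473] [653.7 176.6  98. ]
[373.08514 199.76569] [655.3 -30.3  98. ]
[371.98438 293.32922] [470.5 -26.8  98. ]
grip px 382 406 248 252 393.7767857142857 250.01785714285714
(504, 594, 3) (446, 588, 3)
```

View pics/cropA.png

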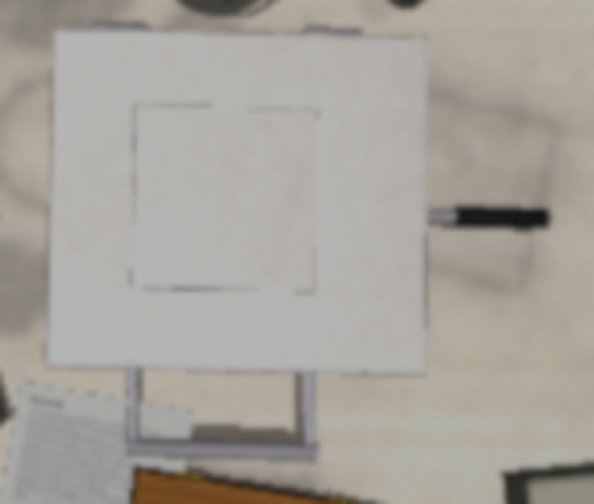

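View pics/cropB.png

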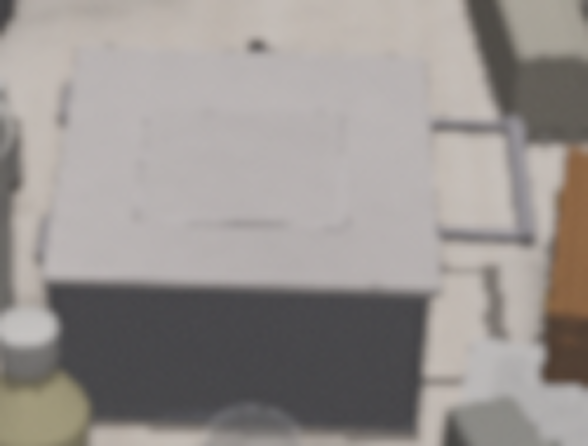

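CropA shows the lid's corners at (53,28), (427,38), (427,375) and (47,366), the handle bar from (127,449) to (316,453), and the grip sleeve from (456,216) to (549,218). CropB shows the handle bar from (516,122) to (526,240), with only the end of the grip visible at (257,44).

```bash
python3 - <<'E'
from h import *
a=lambda u,v:((u+.5)/3.6-.5+255,(v+.5)/3.6-.5+190)
b=lambda u,v:((u+.5)/4.7-.5+255,(v+.5)/4.7-.5+145)
cor=[plane('top',a(*q),98)for q in[(53,28),(427,38),(427,375),(47,366)]]
print(np.round(cor,1).tolist())
left=tri([ray('top',a(127,449)),ray('side',b(528,240))]); right=tri([ray('top',a(316,453)),ray('side',b(514,120))])
print('handle L,R',left,right,(left+right)/2)
print('handle plane',plane('top',a(127,449),95),plane('top',a(316,453),95))
print('grip tip tri',tri([ray('top',a(549,217)),ray('side',b(257,42))]))
print('grip tip/in plane50',plane('top',a(549,217),50),plane('top',a(456,216),50))
c=np.array(cor); f=(c[2]+c[3])/2; bk=(c[0]+c[1])/2; x=bk-f; yaw=np.arctan2(x[1],x[0])
yaw2=np.arctan2(*( (c[0]-c[1])[[1,0]]))-np.pi/2;yaw3=np.arctan2(*( (c[3]-c[2])[[1,0]]))-np.pi/2
print('yaws',yaw,yaw2,yaw3,'depth',np.hypot(*x[:2]),'mid',c.mean(0))
# corner tri from side: right-front & left-front corners: B (437,290) is front-left
print('FL corner',tri([ray('top',a(47,366)),ray('side',b(438,288))]),'BL',tri([ray('top',a(53,28)),ray('side',b(45,275))]),'BR',tri([ray('top',a(427,38)),ray('side',b(78,48))]))
s=bot.read_state();print(s['time'],s['ee_pos'],s['tcp_rot'],s['grip_width'])
Rm=R.from_euler('xyz',s['tcp_rot']).as_matrix();print(Rm.round(3))
E
```

```text
[[656.0, 176.9, 98.0], [654.5, -30.7, 98.0], [469.6, -29.3, 98.0], [471.0, 176.5, 98.0]]
handle L,R [428.28296857 132.41464343  93.75816354] [427.71346028  30.64351954  96.38183536] [427.99821443  81.52908149  95.06999945]
handle plane [427.45020355 132.56020038  95.        ] [426.93947278  30.52068863  95.        ]
grip tip tri [ 559.75420003 -108.23908386   56.23597384]
grip tip/in plane50 [ 559.64501329 -109.86377186   50.        ] [559.25148097 -56.23155693  50.        ]
yaws -0.0026452021736722356 -0.007167742024404067 -0.006837414555305621 depth 184.9248203942296 mid [562.74957661  73.37131144  98.        ]
FL corner [472.56361696 176.37249417  96.26401628] BL [656.07245702 176.92639305  97.281542  ] BR [655.75488649 -31.26017863  95.24533118]
0.1 [ 153.75358858 -553.44155276  174.66836927] [-3.14124871e+00  1.58269182e-03 -1.30002425e+00] 91.67600193665537
[[ 0.267 -0.964 -0.   ]
 [-0.964 -0.267  0.002]
 [-0.002 -0.    -1.   ]]
```

The geometry is consistent. The chest is at about (564, 81.5) with yaw about -0.006, the handle's middle is at (428, 81.5, 95) and the rod grip at (560, -83, 50). The lid is offset 8 mm to the right, as the text implies. I'll move above the handle with the jaws along x and partly closed, then check with the wrist camera.

```bash

python3 -m handwheel '{"hand":[-1,-1,-1,-1,-1],"delta_pos":[[-3.6,-2.9,-0.5],[-7.2,-5.8,-1],[-10.8,-8.7,-1.5],[-14.4,-11.6,-2],[-18,-14.5,-2.5]],"rot":[[0,0,0],[0,0,0],[0,0,0],[0,0,0],[0,0,0]]}' | tail -5
python3 -m handwheel '{"hand":[-1,-1,-1,-1,-1],"delta_pos":[[-3.6,-2.9,-0.5],[-7.2,-5.8,-1],[-10.8,-8.7,-1.5],[-14.4,-11.6,-2],[-18,-14.5,-2.5]],"rot":[[0,0,0],[0,0,0],[0,0,0],[0,0,0],[0,0,0]]}' | tail -5
python3 -m handwheel '{"hand":[0.3,0.3,0.3,0.3,0.3],"delta_pos":[[-3.6,-2.9,-0.5],[-7.2,-5.8,-1],[-10.8,-8.7,-1.5],[-14.4,-11.6,-2],[-18,-14.5,-2.5]],"rot":[[0,0,0],[0,0,0],[0,0,0],[0,0,0],[0,0,0]]}' | tail -5
python3 -m handwheel '{"hand":[0.3,0.3,0.3,0.3,0.3],"delta_pos":[[0,0,0],[0,0,0],[0,0,0],[0,0,0],[0,0,0]],"rot":[[0,0,-8],[0,0,-16],[0,0,-24],[0,0,-32],[0,0,-40]]}' | tail -5
python3 -m handwheel '{"hand":[0.3,0.3,0.3,0.3,0.3],"delta_pos":[[0,0,0],[0,0,0],[0,0,0],[0,0,0],[0,0,0]],"rot":[[0,0,-8],[0,0,-16],[0,0,-24],[0,0,-34.2],[0,0,-34.2]]}'
python3 - <<'E'
from h import *
s=bot.read_state();print(s['joints'])
p=bot.camera_params('wrist');im=bot.capture('wrist');cv2.imwrite('pics/w1.png',im[:,:,::-1])
np.savez('pics/w1.npz',T=p['T'],camera_matrix=p['camera_matrix'])
print('pred handle ends',proj('wrist',[428,132,95],p),proj('wrist',[428,31,95],p))
E
```

```text
time: 0.6
ee_pos: [245.6, -339.8, 200.1]
tcp_rot: [-3.141, 0.001, -1.301]
contact_force: [1.1, 0.4, 0.3]
grip_width: 91.6
time: 1.1
ee_pos: [337.1, -127.7, 225.5]
tcp_rot: [-3.141, -0.0, -1.301]
contact_force: [1.1, 0.2, -0.0]
grip_width: 92.1
time: 1.6
ee_pos: [428.6, 84.8, 250.5]
tcp_rot: [3.142, -0.0, -1.299]
contact_force: [1.3, -0.5, 0.3]
grip_width: 54.0
time: 2.1
ee_pos: [428.2, 82.8, 250.0]
tcp_rot: [3.141, 0.001, -0.596]
contact_force: [-0.5, 0.2, -0.3]
grip_width: 32.1
time: 2.6
ee_pos: [428.2, 82.7, 250.1]
tcp_rot: [-3.142, 0.001, -0.003]
contact_force: [0.1, 0.2, 0.2]
grip_width: 32.3
[-8.77890686e-02 -2.57618038e-01  1.85152794e+00  2.06943988e-05
  1.54848736e+00 -8.45455594e-02]
pred handle ends [277.91833239 147.9660515 ] [278.16759483 235.78560423]
```

View pics/w1.png

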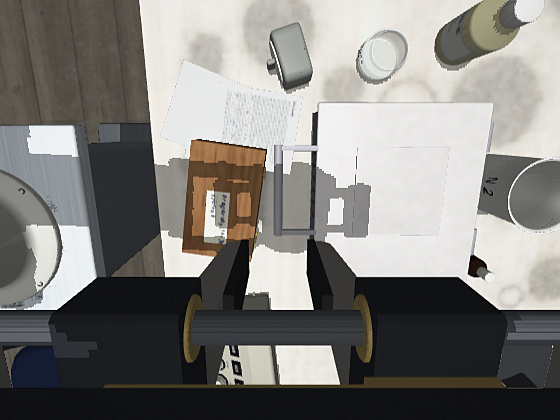

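The bar in the wrist view runs from (278,146) to (278,235), as predicted. I'll descend and grip.

```bash

python3 -m handwheel '{"hand":[0.3,0.3,0.3,0.3,0.3],"delta_pos":[[0,0,3.5],[0,0,7],[0,0,10.5],[0,0,13],[0,0,15]],"rot":[[0,0,0],[0,0,0],[0,0,0],[0,0,0],[0,0,0]]}'
python3 -m handwheel '{"hand":[0.3,0.3,0.3,1,1],"delta_pos":[[0,0,1.2],[0,0,2.3],[0,0,2.4],[0,0,2.4],[0,0,2.4]],"rot":[[0,0,0],[0,0,0],[0,0,0],[0,0,0],[0,0,0]]}'
python3 -m handwheel '{"hand":[1,1,1],"delta_pos":[[0,0,0],[0,0,0],[0,0,0]],"rot":[[0,0,0],[0,0,0],[0,0,0]]}'
```

```text
time: 3.15
ee_pos: [427.2, 82.8, 98.4]
tcp_rot: [-3.141, 0.002, -0.008]
contact_force: [0.0, -0.1, -0.3]
grip_width: 31.9
time: 3.65
ee_pos: [429.4, 82.6, 77.5]
tcp_rot: [3.141, -0.002, -0.005]
contact_force: [-0.2, 0.3, 0.1]
grip_width: 18.1
time: 3.95
ee_pos: [428.7, 82.6, 76.8]
tcp_rot: [3.142, -0.001, -0.005]
contact_force: [0.1, 0.5, 0.1]
grip_width: 0.5
```

The jaws closed to 0.5 mm, so they missed the bar. I'll look.

```bash
python3 - <<'E'
from h import *
p=bot.camera_params('wrist');w=bot.capture('wrist');s=bot.capture('side')
cv2.imwrite('pics/s2.png',s[:,:,::-1]);cv2.imwrite('pics/w2.png',w[:,:,::-1])
c=cv2.resize(s[100:250,240:400],(448,420),interpolation=cv2.INTER_CUBIC)
w=cv2.resize(w,(350,262)); o=np.zeros((420,800,3),np.uint8);o[:,:448]=c;o[:262,450:]=w
cv2.imwrite('pics/c2.png',o[:,:,::-1]); print(bot.read_state()['grip_width'],proj('side',[428,82,95]))
E
```

```text
0.28042152170965506 [365.7678853  182.61070694]
```

View pics/c2.png

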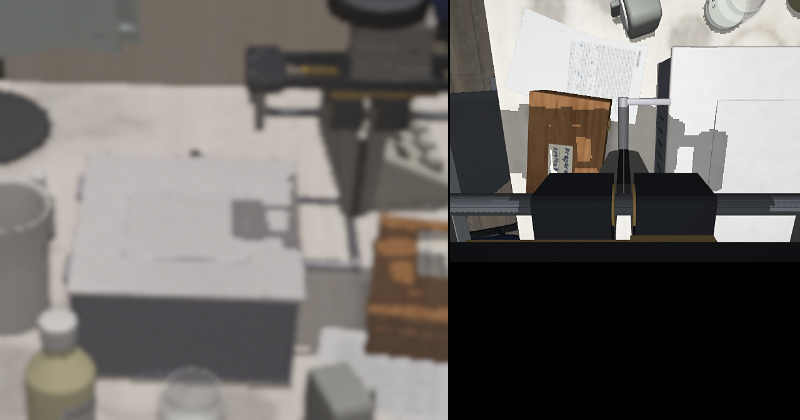

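```bash
python3 - <<'E'
from h import *
s=bot.read_state();P=np.array(s['ee_pos']);Rm=R.from_euler('xyz',s['tcp_rot']).as_matrix();print(P,Rm.round(3).tolist(),s['joints'])
for d in [0,-19,-60]:
    q=P+Rm[:,2]*d
    print(d,'side crop',(proj('side',q)-[240,100])*2.8,'wrist small',proj('wrist',q)*.625+[450,0])
for y in (37,82,127): print(y,(proj('side',[428,y,95])-[240,100])*2.8,proj('wrist',[428,y,95])*.625+[450,0])
p=bot.camera_params('wrist');print(np.round(p['T'],3).tolist(),np.round(p['camera_matrix'],1).tolist())
w=cv2.imread('pics/w2.png'); cv2.imwrite('pics/c3.png',cv2.resize(w[140:330,190:370],None,fx=3,fy=3,interpolation=cv2.INTER_CUBIC))
E
```

```text
[428.59509119  82.6460008   76.65791437] [[1.0, -0.005, 0.0], [-0.005, -1.0, -0.0], [0.0, 0.0, -1.0]] [-8.77862002e-02 -1.07054926e-01  2.07255357e+00  1.25403108e-05
  1.17580381e+00 -8.28014243e-02]
0 side crop [349.32898356 249.91864363] wrist small [624.16611266 146.55694126]
-19 side crop [351.57226646 231.06807808] wrist small [624.24593454 152.50901605]
-60 side crop [356.57150534 189.05889574] wrist small [624.48053552 170.00249739]
37 [348.00302327 201.79877121] [623.85272021 193.81826039]
82 [352.15007884 231.30997943] [623.64831502 152.90745287]
127 [356.5689823  262.75570717] [623.42055859 107.3229955 ]
[[1.0, -0.005, -0.0, 427.949], [-0.005, -0.97, -0.242, 150.145], [0.001, 0.242, -0.97, 285.581], [0.0, 0.0, 0.0, 1.0]] [[326.3, 0.0, 277.5], [0.0, 326.3, 212.2], [0.0, 0.0, 1.0]]
```

View pics/c3.png

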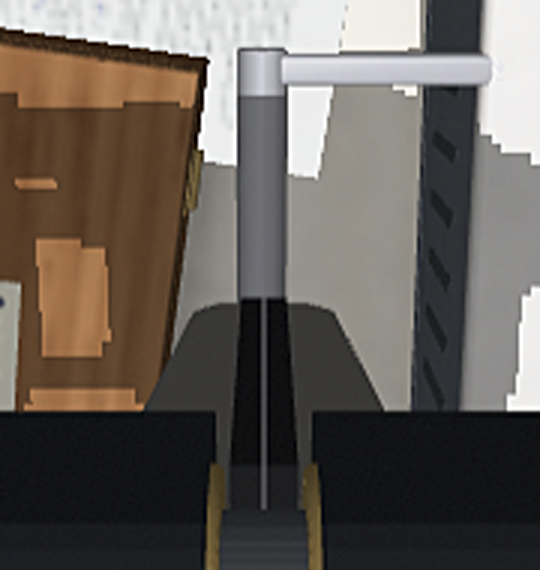

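The fingertips look about 25–40 mm higher than the stated TCP, in both the wrist and side views, and the closed jaws show the bar isn't between them. I'll open a little, go lower, and close again as a test.

```bash

python3 -m handwheel '{"hand":[0.45,0.45,0.45,0.45],"delta_pos":[[0,0,0],[0,0,0],[0,0,0],[0,0,0]],"rot":[[0,0,0],[0,0,0],[0,0,0],[0,0,0]]}'
python3 -m handwheel '{"hand":[0.45,0.45,0.45,0.45],"delta_pos":[[0,0,0.5],[0,0,1],[0,0,1.5],[0,0,1.5]],"rot":[[0,0,0],[0,0,0],[0,0,0],[0,0,0]]}'
python3 -m handwheel '{"hand":[1,1,1,1],"delta_pos":[[0,0,0],[0,0,0],[0,0,0],[0,0,0]],"rot":[[0,0,0],[0,0,0],[0,0,0],[0,0,0]]}'
python3 -c "
from bench import bot;print(bot.tcp_to_grasp)"
```

```text
time: 4.45
ee_pos: [428.5, 82.6, 76.5]
tcp_rot: [3.142, 0.0, -0.005]
contact_force: [-0.5, 0.6, -0.4]
grip_width: 25.0
time: 4.85
ee_pos: [427.5, 82.7, 60.4]
tcp_rot: [-3.141, 0.002, -0.005]
contact_force: [0.3, -0.3, 0.2]
grip_width: 25.4
time: 5.25
ee_pos: [428.7, 82.6, 61.7]
tcp_rot: [3.142, -0.0, -0.005]
contact_force: [-0.2, -0.1, -0.7]
grip_width: 0.2
18.700000000000003
```

Still empty, which fits tips about 40 mm above the stated TCP: the tips would be just above the bar. I'll go 25 mm lower.

```bash

python3 -m handwheel '{"hand":[0.45,0.45,0.45,0.45],"delta_pos":[[0,0,0],[0,0,0],[0,0,0],[0,0,0]],"rot":[[0,0,0],[0,0,0],[0,0,0],[0,0,0]]}'
python3 -m handwheel '{"hand":[0.45,0.45,0.45,0.45,0.45],"delta_pos":[[0,0,0.7],[0,0,1.4],[0,0,2],[0,0,2.5],[0,0,2.5]],"rot":[[0,0,0],[0,0,0],[0,0,0],[0,0,0],[0,0,0]]}'
python3 -m handwheel '{"hand":[1,1,1,1],"delta_pos":[[0,0,0],[0,0,0],[0,0,0],[0,0,0]],"rot":[[0,0,0],[0,0,0],[0,0,0],[0,0,0]]}'
python3 - <<'E'
from h import *
w=bot.capture('wrist');s=bot.capture('side')
cv2.imwrite('pics/s4.png',s[:,:,::-1]);cv2.imwrite('pics/w4.png',w[:,:,::-1])
c=cv2.resize(s[130:230,310:400],(378,420),interpolation=cv2.INTER_CUBIC)
w=cv2.resize(w[140:350,190:390],(400,420)); o=np.hstack([c,w])
cv2.imwrite('pics/c4.png',o[:,:,::-1]); 
E
```

```text
time: 5.65
ee_pos: [428.5, 82.7, 61.5]
tcp_rot: [-3.142, -0.0, -0.005]
contact_force: [0.1, 0.3, -0.6]
grip_width: 25.1
time: 6.15
ee_pos: [427.6, 82.7, 35.4]
tcp_rot: [-3.141, 0.002, -0.005]
contact_force: [-0.5, 0.3, 0.1]
grip_width: 25.1
time: 6.55
ee_pos: [428.3, 82.6, 36.7]
tcp_rot: [3.141, 0.0, -0.005]
contact_force: [-2.5, -1.3, 2.2]
grip_width: 9.0
```

View pics/c4.png

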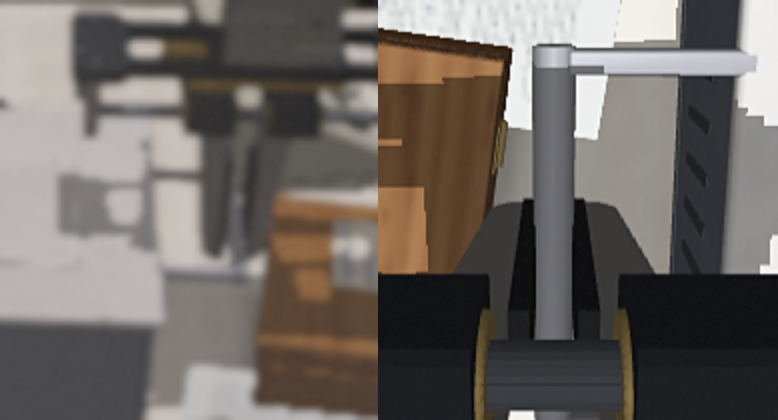

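Now the jaws hold the bar: 9–10 mm opening, with the bar visible between the pads in the wrist crop from (555,60) to (555,340). The effective grasp point is therefore about 58 mm above the stated TCP. Next I'll work out the arc.

```bash
python3 - <<'E'
import numpy as np
f=lambda t:np.array([226*(1-np.cos(t))+3*np.sin(t),-(226*np.sin(t)-3*(1-np.cos(t)))])/10
t=0
for n in [.3,.6,.9,1.1,1.26]:
    print(n,[[round(v,2) for v in f(a)-f(t)] for a in np.linspace(t,n,6)[1:]]); t=n
E
```

```text
0.3 [[np.float64(0.06), np.float64(-1.35)], [np.float64(0.2), np.float64(-2.7)], [np.float64(0.42), np.float64(-4.04)], [np.float64(0.72), np.float64(-5.36)], [np.float64(1.1), np.float64(-6.67)]]
0.6 [[np.float64(0.46), np.float64(-1.28)], [np.float64(0.99), np.float64(-2.52)], [np.float64(1.59), np.float64(-3.74)], [np.float64(2.27), np.float64(-4.91)], [np.float64(3.02), np.float64(-6.04)]]
0.9 [[np.float64(0.81), np.float64(-1.08)], [np.float64(1.69), np.float64(-2.12)], [np.float64(2.63), np.float64(-3.1)], [np.float64(3.62), np.float64(-4.02)], [np.float64(4.67), np.float64(-4.88)]]
1.1 [[np.float64(0.73), np.float64(-0.54)], [np.float64(1.47), np.float64(-1.05)], [np.float64(2.24), np.float64(-1.52)], [np.float64(3.03), np.float64(-1.97)], [np.float64(3.83), np.float64(-2.39)]]
1.26 [[np.float64(0.65), np.float64(-0.31)], [np.float64(1.32), np.float64(-0.6)], [np.float64(1.99), np.float64(-0.86)], [np.float64(2.67), np.float64(-1.11)], [np.float64(3.36), np.float64(-1.33)]]
```

```bash

python3 -m handwheel '{"hand":[1,1,1,1,1],"delta_pos":[[0.06,0,-1.35],[0.2,0,-2.7],[0.42,0,-4.04],[0.72,0,-5.36],[1.1,0,-6.67]],"rot":[[0,0,0],[0,0,0],[0,0,0],[0,0,0],[0,0,0]]}'
python3 -m handwheel '{"hand":[1,1,1,1,1],"delta_pos":[[0.46,0,-1.28],[0.99,0,-2.52],[1.59,0,-3.74],[2.27,0,-4.91],[3.02,0,-6.04]],"rot":[[0,0,0],[0,0,0],[0,0,0],[0,0,0],[0,0,0]]}'
```

```text
time: 7.15
ee_pos: [438.7, 82.6, 103.3]
tcp_rot: [3.142, 0.002, -0.005]
contact_force: [-0.1, -1.4, -2.8]
grip_width: 9.1
time: 7.65
ee_pos: [467.8, 82.4, 164.3]
tcp_rot: [3.141, 0.006, -0.005]
contact_force: [-9.7, -1.3, 3.6]
grip_width: 8.8
```

```bash

python3 -m handwheel '{"hand":[1,1,1,1,1],"delta_pos":[[0.81,0,-1.08],[1.69,0,-2.12],[2.63,0,-3.1],[3.62,0,-4.02],[4.67,0,-4.88]],"rot":[[0,0,0],[0,0,0],[0,0,0],[0,0,0],[0,0,0]]}'
python3 -m handwheel '{"hand":[1,1,1,1,1],"delta_pos":[[0.73,0,-0.54],[1.47,0,-1.05],[2.24,0,-1.52],[3.03,0,-1.97],[3.83,0,-2.39]],"rot":[[0,0,0],[0,0,0],[0,0,0],[0,0,0],[0,0,0]]}'
python3 -m handwheel '{"hand":[1,1,1,1,1],"delta_pos":[[0.65,0,-0.31],[1.32,0,-0.6],[1.99,0,-0.86],[2.67,0,-1.11],[3.36,0,-1.33]],"rot":[[0,0,0],[0,0,0],[0,0,0],[0,0,0],[0,0,0]]}'
python3 -m handwheel '{"hand":[1,1],"delta_pos":[[0,0,0],[0,0,0]],"rot":[[0,0,0],[0,0,0]]}'
```

```text
time: 8.15
ee_pos: [515.3, 82.1, 215.4]
tcp_rot: [3.141, 0.003, -0.005]
contact_force: [-11.6, -1.1, 10.5]
grip_width: 9.0
time: 8.65
ee_pos: [555.4, 81.8, 239.3]
tcp_rot: [3.141, -0.002, -0.005]
contact_force: [-5.7, -1.2, 7.1]
grip_width: 8.7
time: 9.15
ee_pos: [589.4, 81.6, 251.8]
tcp_rot: [3.141, -0.002, -0.005]
contact_force: [-3.2, -0.9, 5.8]
grip_width: 8.7
time: 9.35
ee_pos: [590.0, 81.6, 251.8]
tcp_rot: [3.141, -0.004, -0.005]
contact_force: [-1.6, -1.4, 4.4]
grip_width: 8.9
```

The lid is near 1.26. I'll release it, rise clear, check that it holds, and work out where the monitor stands relative to the rod approach.

```bash

python3 -m handwheel '{"hand":[0.4,0.4,0.4,0.4,0.4],"delta_pos":[[0,0,0],[0,0,0],[0,0,0],[0,0,0],[0,0,0]],"rot":[[0,0,0],[0,0,0],[0,0,0],[0,0,0],[0,0,0]]}'
python3 -m handwheel '{"hand":[0.4,0.4,0.4,0.4,0.4],"delta_pos":[[0,0,-1],[0,0,-2.5],[0,0,-4.5],[0,0,-6.5],[0,0,-7.5]],"rot":[[0,0,0],[0,0,0],[0,0,0],[0,0,0],[0,0,0]]}'
python3 - <<'E'
from h import *
for ts,ss in [((490,215),(288,110)),((490,215),(278,15)),((420,70),(163,50)),((420,70),(173,128))]:
    r=[ray('top',ts),ray('side',ss)];P=tri(r);print(P.round(),np.abs(proj('top',P)-ts).round(1),np.abs(proj('side',P)-ss).round(1))
im=[bot.capture(n) for n in('side','top')]
cv2.imwrite('pics/s5.png',im[0][:,:,::-1]);cv2.imwrite('pics/t5.png',im[1][:,:,::-1])
o=np.hstack([cv2.resize(im[0][20:260,140:420],(399,342)),cv2.resize(im[1][100:340,220:500],(399,342))]);cv2.imwrite('pics/c5.png',o[:,:,::-1])
E
```

```text
time: 9.85
ee_pos: [588.3, 81.9, 249.4]
tcp_rot: [-3.142, 0.0, -0.005]
contact_force: [0.1, -0.0, 0.3]
grip_width: 27.5
time: 10.35
ee_pos: [589.4, 81.8, 328.4]
tcp_rot: [3.141, -0.005, -0.005]
contact_force: [0.7, -0.8, 0.3]
grip_width: 27.7
[ 626. -259.  110.] [0.  0.6] [0.4 0.1]
[ 614. -132.  406.] [ 0.3 20.5] [12.3  1.6]
[864. -56. 339.] [ 1.8 24.6] [16.6  5.2]
[ 926. -125.  114.] [0.  1.3] [1.  0.3]
```

View pics/c5.png

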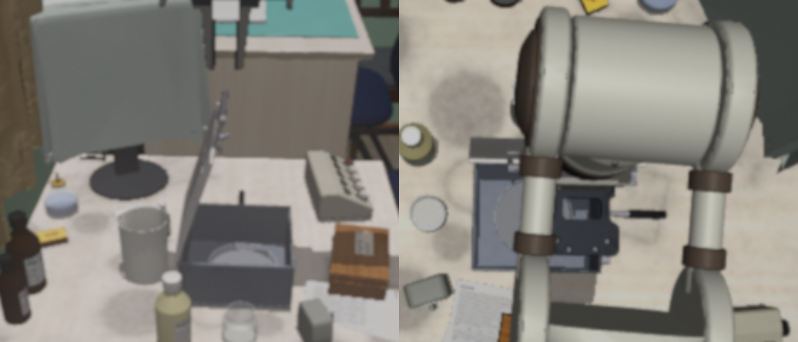

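The lid stands open by itself: in the side crop it runs upright from (180,255) to (222,95), and the monitor's near edge is at about (626,-259). I'll move over the rod grip and turn half round so the wrist camera is on the side away from the lid.

```bash

python3 -m handwheel '{"hand":[0,0,0,0,0],"delta_pos":[[-0.6,3.5,0],[-1.2,7,0],[-1.8,10.5,0],[-2.4,14,0],[-3,17.4,0]],"rot":[[0,0,0],[0,0,0],[0,0,0],[0,0,0],[0,0,0]]}'
for i in 1 2 3 4; do :; done
python3 -m handwheel '{"hand":[0,0,0,0,0],"delta_pos":[[0,0,0],[0,0,0],[0,0,0],[0,0,0],[0,0,0]],"rot":[[0,0,8.5],[0,0,17],[0,0,25.5],[0,0,34],[0,0,42.5]]}' | tail -4
python3 -m handwheel '{"hand":[0,0,0,0,0],"delta_pos":[[0,0,0],[0,0,0],[0,0,0],[0,0,0],[0,0,0]],"rot":[[0,0,8.5],[0,0,17],[0,0,25.5],[0,0,34],[0,0,42.5]]}' | tail -4
python3 -m handwheel '{"hand":[0,0,0,0,0],"delta_pos":[[0,0,0],[0,0,0],[0,0,0],[0,0,0],[0,0,0]],"rot":[[0,0,8.5],[0,0,17],[0,0,25.5],[0,0,34],[0,0,42.5]]}' | tail -4
python3 -m handwheel '{"hand":[0,0,0,0,0],"delta_pos":[[0,0,0],[0,0,0],[0,0,0],[0,0,0],[0,0,0]],"rot":[[0,0,8.5],[0,0,17],[0,0,25.5],[0,0,34],[0,0,42.5]]}' | tail -4
python3 -m handwheel '{"hand":[0,0,0,0],"delta_pos":[[0,0,0],[0,0,0],[0,0,0],[0,0,0]],"rot":[[0,0,5],[0,0,10],[0,0,10],[0,0,10]]}'
python3 - <<'E'
from h import *
print(np.round(bot.read_state()['joints'],3))
p=bot.camera_params('wrist');w=bot.capture('wrist');s=bot.capture('side')
cv2.imwrite('pics/w6.png',w[:,:,::-1]);cv2.imwrite('pics/s6.png',s[:,:,::-1])
o=np.hstack([cv2.resize(w,(480,360)),cv2.resize(s[0:260,100:330],(318,360))]);cv2.imwrite('pics/c6.png',o[:,:,::-1])
print('pred sleeve mid/ends',[proj('wrist',[559.5,y,50],p).round(1) for y in(-83,-56,-110)])
g=w.max(2); np.savez('pics/w6.npz',T=p['T'],camera_matrix=p['camera_matrix'])
E
```

```text
time: 10.95
ee_pos: [556.6, -93.2, 323.6]
tcp_rot: [-3.141, 0.001, -0.005]
contact_force: [0.5, -0.9, -0.6]
grip_width: 45.7
ee_pos: [557.0, -91.9, 323.5]
tcp_rot: [3.141, 0.002, -0.753]
contact_force: [0.6, -0.3, 0.0]
grip_width: 45.7
ee_pos: [557.0, -91.8, 323.5]
tcp_rot: [3.14, 0.001, -1.495]
contact_force: [-0.1, 0.5, -0.4]
grip_width: 46.1
ee_pos: [557.0, -91.8, 323.5]
tcp_rot: [3.14, -0.0, -2.236]
contact_force: [-0.5, -0.3, 0.0]
grip_width: 46.2
ee_pos: [557.0, -91.8, 323.5]
tcp_rot: [3.141, -0.001, -2.978]
contact_force: [0.4, -0.9, 0.2]
grip_width: 45.6
time: 13.35
ee_pos: [557.2, -91.9, 324.0]
tcp_rot: [3.141, -0.001, 3.139]
contact_force: [-0.7, -0.5, 0.7]
grip_width: 45.9
[-0.377  0.08   1.394 -0.     1.669  2.767]
pred sleeve mid/ends [array([275.4, 183.9]), array([275.4, 201.6]), array([275.3, 165.7])]
```

View pics/c6.png

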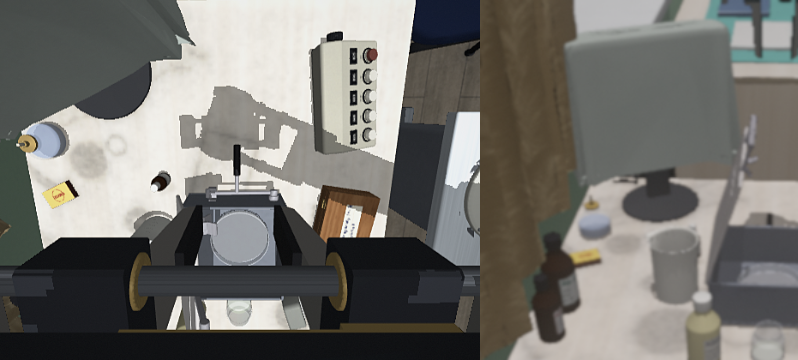

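The wrist view shows the sleeve at about orig (276,170–204), within 1–2 mm of the prediction, and the side view shows the lid still up. I'll descend on the sleeve.

```bash

python3 -m handwheel '{"hand":[0,0,0,0,0],"delta_pos":[[-0.1,0,4],[-0.2,0,8],[-0.2,0,12],[-0.2,0,16],[-0.2,0,20]],"rot":[[0,0,0],[0,0,0],[0,0,0],[0,0,0],[0,0,0]]}'
python3 -m handwheel '{"hand":[0,0,0,0,0],"delta_pos":[[0,0,3],[0,0,6],[0,0,8.5],[0,0,10],[0,0,11]],"rot":[[0,0,0],[0,0,0],[0,0,0],[0,0,0],[0,0,0]]}'
python3 -m handwheel '{"hand":[0,0,0,0],"delta_pos":[[0,0,0.8],[0,0,1.5],[0,0,2.2],[0,0,2.2]],"rot":[[0,0,0],[0,0,0],[0,0,0],[0,0,0]]}'
python3 -m handwheel '{"hand":[1,1,1,1,1],"delta_pos":[[0,0,0],[0,0,0],[0,0,0],[0,0,0],[0,0,0]],"rot":[[0,0,0],[0,0,0],[0,0,0],[0,0,0],[0,0,0]]}'
```

```text
time: 13.95
ee_pos: [559.3, -91.9, 123.1]
tcp_rot: [-3.141, 0.0, 3.138]
contact_force: [0.3, -0.8, -0.5]
grip_width: 46.1
time: 14.45
ee_pos: [558.9, -91.8, 13.5]
tcp_rot: [3.141, -0.001, 3.137]
contact_force: [-0.7, -0.1, 0.8]
grip_width: 45.8
time: 14.85
ee_pos: [559.0, -91.9, -8.0]
tcp_rot: [3.141, -0.001, 3.137]
contact_force: [-0.3, -0.0, 0.5]
grip_width: 45.8
time: 15.35
ee_pos: [559.1, -92.1, -7.4]
tcp_rot: [-3.141, -0.001, 3.137]
contact_force: [-1.3, 1.0, 0.1]
grip_width: 11.2
```

The sleeve is gripped (11 mm). I'll swing the rod to 1.07.

```bash

python3 -m handwheel '{"hand":[1,1,1,1,1],"delta_pos":[[0.03,0,-0.66],[0.13,0,-1.31],[0.29,0,-1.95],[0.52,0,-2.57],[0.81,0,-3.16]],"rot":[[0,0,0],[0,0,0],[0,0,0],[0,0,0],[0,0,0]]}'
python3 -m handwheel '{"hand":[1,1,1,1,1],"delta_pos":[[0.34,0,-0.57],[0.74,0,-1.09],[1.19,0,-1.57],[1.69,0,-2.01],[1.95,0,-2.21]],"rot":[[0,0,0],[0,0,0],[0,0,0],[0,0,0],[0,0,0]]}'
python3 -m handwheel '{"hand":[1,1,1,1,1],"delta_pos":[[0.34,0,-0.22],[0.67,0,-0.42],[0.67,0,-0.42],[0.67,0,-0.42],[0.67,0,-0.42]],"rot":[[0,0,0],[0,0,0],[0,0,0],[0,0,0],[0,0,0]]}'
```

```text
time: 15.85
ee_pos: [550.7, -91.9, 24.5]
tcp_rot: [3.142, -0.001, 3.137]
contact_force: [-1.8, -1.8, -5.8]
grip_width: 10.8
time: 16.35
ee_pos: [532.5, -92.0, 47.4]
tcp_rot: [-3.141, 0.003, 3.136]
contact_force: [2.4, 0.6, -2.5]
grip_width: 10.7
time: 16.85
ee_pos: [526.6, -92.1, 51.7]
tcp_rot: [-3.141, 0.003, 3.137]
contact_force: [5.4, 0.5, 5.5]
grip_width: 10.9
```

The rod is at about 1.06. I'll release, rise, turn back, then check the rod tip.

```bash

python3 -m handwheel '{"hand":[0,0,0,0],"delta_pos":[[0,0,0],[0,0,0],[0,0,0],[0,0,0]],"rot":[[0,0,0],[0,0,0],[0,0,0],[0,0,0]]}'
python3 -m handwheel '{"hand":[0,0,0,0,0],"delta_pos":[[0,0,-2],[0,0,-5],[0,0,-9],[0,0,-13],[0,0,-17]],"rot":[[0,0,0],[0,0,0],[0,0,0],[0,0,0],[0,0,0]]}'
python3 -m handwheel '{"hand":[0,0,0,0,0],"delta_pos":[[0,0,-3],[0,0,-6],[0,0,-9],[0,0,-11],[0,0,-11]],"rot":[[0,0,0],[0,0,0],[0,0,0],[0,0,0],[0,0,0]]}'
python3 - <<'E'
from h import *
ims=[bot.capture('side'),bot.capture('top')]
cv2.imwrite('pics/s7.png',ims[0][:,:,::-1]);cv2.imwrite('pics/t7.png',ims[1][:,:,::-1])
a=(bot.camera_params)
P=[550.5,-22.5,153]; G=[526,-83,108]
ps,pt=proj('side',P),proj('top',P); print('pred tip',ps,pt,'grip',proj('side',G),proj('top',G))
o=np.hstack([cv2.resize(ims[0][110:230,235:355],(396,396),interpolation=cv2.INTER_CUBIC),cv2.resize(ims[1][170:290,310:430],(396,396),interpolation=cv2.INTER_CUBIC)])
cv2.imwrite('pics/c7.png',o[:,:,::-1]); print((ps-[235,110])*3.3,(pt-[310,170])*3.3+[396,0])
E
```

```text
time: 17.25
ee_pos: [524.0, -91.6, 49.6]
tcp_rot: [3.141, -0.002, 3.137]
contact_force: [-0.6, 0.0, 0.8]
grip_width: 40.8
time: 17.75
ee_pos: [524.3, -91.7, 221.6]
tcp_rot: [3.141, -0.002, 3.137]
contact_force: [1.3, -0.3, 0.2]
grip_width: 46.0
time: 18.25
ee_pos: [526.2, -92.4, 333.6]
tcp_rot: [-3.139, 0.005, 3.137]
contact_force: [0.6, 0.6, -0.1]
grip_width: 46.0
pred tip [313.98367012 137.31744831] [375.16653395 250.44602979] grip [323.01955866 141.57150624] [401.56554472 265.05206135]
[260.64611141  90.14757944] [611.04956203 265.47189832]
```

View pics/c7.png

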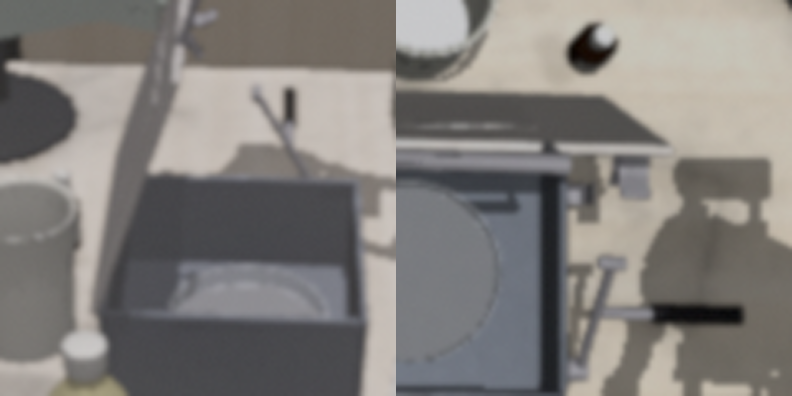

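The rod tip is at side crop (257,92) and top crop (610,263), within about 2 mm of the prediction, and the lid is still up. I'll turn back and re-grip the handle.

```bash

python3 -m handwheel '{"hand":[0.4,0.4,0.4,0.4,0.4],"delta_pos":[[0,0,0],[0,0,0],[0,0,0],[0,0,0],[0,0,0]],"rot":[[0,0,-8.5],[0,0,-17],[0,0,-25.5],[0,0,-34],[0,0,-42.5]]}' | tail -4
python3 -m handwheel '{"hand":[0.4,0.4,0.4,0.4,0.4],"delta_pos":[[0,0,0],[0,0,0],[0,0,0],[0,0,0],[0,0,0]],"rot":[[0,0,-8.5],[0,0,-17],[0,0,-25.5],[0,0,-34],[0,0,-42.5]]}' | tail -4
python3 -m handwheel '{"hand":[0.4,0.4,0.4,0.4,0.4],"delta_pos":[[0,0,0],[0,0,0],[0,0,0],[0,0,0],[0,0,0]],"rot":[[0,0,-8.5],[0,0,-17],[0,0,-25.5],[0,0,-34],[0,0,-42.5]]}' | tail -4
python3 -m handwheel '{"hand":[0.4,0.4,0.4,0.4,0.4],"delta_pos":[[0,0,0],[0,0,0],[0,0,0],[0,0,0],[0,0,0]],"rot":[[0,0,-8.5],[0,0,-17],[0,0,-25.5],[0,0,-34],[0,0,-42.5]]}' | tail -4
python3 -m handwheel '{"hand":[0.4,0.4,0.4,0.4],"delta_pos":[[0,0,0],[0,0,0],[0,0,0],[0,0,0]],"rot":[[0,0,-5],[0,0,-10],[0,0,-10],[0,0,-10]]}'
python3 -m handwheel '{"hand":[0.4,0.4,0.4,0.4,0.4],"delta_pos":[[1.2,-3.5,0],[2.5,-7,0],[3.7,-10.5,0],[5,-14,0],[6.2,-17.4,0]],"rot":[[0,0,0],[0,0,0],[0,0,0],[0,0,0],[0,0,0]]}'
python3 -m handwheel '{"hand":[0.4,0.4],"delta_pos":[[0,0,0],[0,0,0]],"rot":[[0,0,0],[0,0,0]]}'
python3 - <<'E'
from h import *
p=bot.camera_params('wrist');w=bot.capture('wrist');cv2.imwrite('pics/w8.png',w[:,:,::-1])
print(bot.read_state()['grip_width'],[proj('wrist',[588.5,y,311],p).round(1) for y in(36,82,127)])
for y in (115,120,125): print(y,proj('wrist',[588.5,y,311],p).round(1), w[int(proj('wrist',[588.5,y,311],p)[1]),225:335:3].mean(1).astype(int).tolist())
E
```

```text
ee_pos: [524.1, -91.4, 327.8]
tcp_rot: [3.138, -0.002, -2.399]
contact_force: [0.1, -0.2, 0.0]
grip_width: 27.5
ee_pos: [524.1, -91.5, 327.8]
tcp_rot: [3.137, 0.001, -1.657]
contact_force: [-0.1, -0.7, 0.5]
grip_width: 27.3
ee_pos: [524.1, -91.5, 327.8]
tcp_rot: [3.139, 0.004, -0.915]
contact_force: [0.2, 0.0, -0.4]
grip_width: 27.3
ee_pos: [524.1, -91.5, 327.8]
tcp_rot: [-3.141, 0.004, -0.173]
contact_force: [-0.7, -0.4, -0.3]
grip_width: 27.7
time: 20.75
ee_pos: [524.5, -91.6, 328.9]
tcp_rot: [-3.141, 0.003, -0.007]
contact_force: [0.2, 0.5, 0.4]
grip_width: 27.5
time: 21.25
ee_pos: [588.1, 83.4, 329.7]
tcp_rot: [-3.142, 0.001, -0.007]
contact_force: [1.3, 0.7, -0.2]
grip_width: 27.4
time: 21.45
ee_pos: [587.7, 82.1, 329.6]
tcp_rot: [3.141, 0.002, -0.005]
contact_force: [-1.0, 0.0, -0.3]
grip_width: 27.5
27.76763804216371 [array([279.9, 284.7]), array([279.7, 226.7]), array([279.5, 164.4])]
115 [279.6 181.6] [167, 164, 164, 164, 163, 164, 165, 164, 164, 164, 164, 164, 164, 163, 164, 164, 179, 97, 106, 107, 93, 176, 90, 136, 139, 80, 86, 84, 75, 82, 84, 83, 82, 85, 81, 101, 125]
120 [279.6 174.5] [164, 164, 165, 166, 165, 164, 164, 163, 164, 163, 163, 163, 164, 164, 163, 164, 180, 97, 105, 107, 93, 176, 176, 135, 141, 80, 83, 82, 78, 83, 83, 82, 82, 82, 80, 106, 190]
125 [279.5 167.3] [165, 165, 163, 163, 164, 164, 165, 164, 165, 165, 164, 164, 164, 164, 164, 164, 175, 157, 189, 197, 162, 173, 152, 119, 128, 76, 83, 81, 77, 80, 82, 105, 110, 110, 110, 104, 201]
```

The bar centre is at column 280.5 against 279.6 predicted. I'll descend and grip.

```bash

python3 -m handwheel '{"hand":[0.4,0.4,0.4,0.4,0.4],"delta_pos":[[0,0,3],[0,0,5.5],[0,0,7],[0,0,7.8],[0,0,7.8]],"rot":[[0,0,0],[0,0,0],[0,0,0],[0,0,0],[0,0,0]]}'
python3 -m handwheel '{"hand":[1,1,1,1],"delta_pos":[[0,0,0],[0,0,0],[0,0,0],[0,0,0]],"rot":[[0,0,0],[0,0,0],[0,0,0],[0,0,0]]}'
python3 - <<'E'
import numpy as np
from bench import bot
from scipy.optimize import brentq
X=lambda t:654.3-226*np.cos(t)+3*np.sin(t); Z=lambda t:226*np.sin(t)+3*np.cos(t)
t0=brentq(lambda t:X(t)-bot.read_state()['ee_pos'][0],1,1.4); print(t0)
f=lambda t:np.array([X(t),-Z(t)])/10
t=t0
for n in [1.05,.85,.7,.62,.58]:
    print(n,[[round(float(v),2) for v in f(a)-f(t)] for a in np.linspace(t,n,6)[1:]]); t=n
for a in (.64,.62,.6,.58): print(a,X(a),Z(a)+92-58.3)
E
```

```text
time: 22.0
ee_pos: [587.5, 81.2, 251.8]
tcp_rot: [3.142, 0.001, -0.006]
contact_force: [0.3, 0.3, -1.0]
grip_width: 27.8
time: 22.4
ee_pos: [588.6, 81.8, 253.8]
tcp_rot: [3.141, -0.002, -0.005]
contact_force: [-0.4, 0.5, 3.5]
grip_width: 9.1
1.2624307614119687
1.05 [[-0.91, 0.3], [-1.81, 0.64], [-2.7, 1.01], [-3.56, 1.42], [-4.41, 1.87]]
0.85 [[-0.78, 0.46], [-1.54, 0.94], [-2.29, 1.46], [-3.01, 2.0], [-3.71, 2.58]]
0.7 [[-0.51, 0.45], [-1.0, 0.91], [-1.48, 1.39], [-1.95, 1.88], [-2.4, 2.39]]
0.62 [[-0.23, 0.28], [-0.46, 0.55], [-0.69, 0.84], [-0.91, 1.12], [-1.13, 1.41]]
0.58 [[-0.11, 0.15], [-0.21, 0.29], [-0.32, 0.44], [-0.42, 0.59], [-0.52, 0.74]]
0.64 474.817945042237 171.07245702155348
0.62 472.1065742758792 167.45558165141858
0.6 469.4680784505978 163.78520583200702
0.58 466.90351292954335 160.06279766470897
```

```bash

python3 -m handwheel '{"hand":[1,1,1,1,1],"delta_pos":[[-0.91,0,0.3],[-1.81,0,0.64],[-2.7,0,1.01],[-3.56,0,1.42],[-4.41,0,1.87]],"rot":[[0,0,0],[0,0,0],[0,0,0],[0,0,0],[0,0,0]]}'
python3 -m handwheel '{"hand":[1,1,1,1,1],"delta_pos":[[-0.78,0,0.46],[-1.54,0,0.94],[-2.29,0,1.46],[-3.01,0,2.0],[-3.71,0,2.58]],"rot":[[0,0,0],[0,0,0],[0,0,0],[0,0,0],[0,0,0]]}'
python3 -m handwheel '{"hand":[1,1,1,1,1],"delta_pos":[[-0.51,0,0.45],[-1.0,0,0.91],[-1.48,0,1.39],[-1.95,0,1.88],[-2.4,0,2.39]],"rot":[[0,0,0],[0,0,0],[0,0,0],[0,0,0],[0,0,0]]}'
```

```text
time: 22.9
ee_pos: [544.2, 82.1, 234.3]
tcp_rot: [3.141, -0.002, -0.005]
contact_force: [0.8, -0.2, 1.5]
grip_width: 8.8
time: 23.4
ee_pos: [506.2, 82.4, 207.5]
tcp_rot: [-3.141, -0.0, -0.005]
contact_force: [2.0, 1.2, -0.5]
grip_width: 8.9
time: 23.9
ee_pos: [482.5, 82.5, 183.8]
tcp_rot: [-3.141, -0.0, -0.005]
contact_force: [1.5, 1.2, 0.0]
grip_width: 8.9
```

```bash

python3 -m handwheel '{"hand":[1,1,1,1,1],"delta_pos":[[-0.23,0,0.28],[-0.46,0,0.55],[-0.69,0,0.84],[-0.91,0,1.12],[-1.13,0,1.41]],"rot":[[0,0,0],[0,0,0],[0,0,0],[0,0,0],[0,0,0]]}'
python3 -m handwheel '{"hand":[1,1,1,1],"delta_pos":[[-0.06,0,0.09],[-0.13,0,0.18],[-0.2,0,0.27],[-0.26,0,0.37]],"rot":[[0,0,0],[0,0,0],[0,0,0],[0,0,0]]}'
```

```text
time: 24.4
ee_pos: [471.4, 82.6, 169.8]
tcp_rot: [-3.141, -0.0, -0.005]
contact_force: [0.6, 2.6, 0.1]
grip_width: 9.0
time: 24.8
ee_pos: [469.3, 82.6, 166.7]
tcp_rot: [-3.141, -0.001, -0.005]
contact_force: [0.8, 2.8, 4.4]
grip_width: 8.9
```

```bash

python3 -m handwheel '{"hand":[1,1,1],"delta_pos":[[-0.05,0,0.1],[-0.1,0,0.18],[-0.1,0,0.18]],"rot":[[0,0,0],[0,0,0],[0,0,0]]}'
python3 -m handwheel '{"hand":[1,1,1],"delta_pos":[[-0.05,0,0.1],[-0.1,0,0.18],[-0.1,0,0.18]],"rot":[[0,0,0],[0,0,0],[0,0,0]]}'
```

```text
time: 25.1
ee_pos: [469.2, 82.6, 166.4]
tcp_rot: [-3.141, -0.003, -0.005]
contact_force: [-0.4, 2.6, 7.5]
grip_width: 9.0
time: 25.4
ee_pos: [469.2, 82.5, 166.0]
tcp_rot: [-3.142, -0.006, -0.005]
contact_force: [-0.4, 3.7, 13.3]
grip_width: 8.8
```

The lid stopped at about 0.60 and the force is building without motion, so the tip is on the slot's roof. I'll relieve the press, open, rise clear and look.

```bash

python3 -m handwheel '{"hand":[1,1],"delta_pos":[[0.1,0,-0.15],[0.2,0,-0.28]],"rot":[[0,0,0],[0,0,0]]}'
python3 -m handwheel '{"hand":[0.7,0.4,0.4,0.4,0.4],"delta_pos":[[0,0,0],[0,0,0],[0,0,0],[0,0,0],[0,0,0]],"rot":[[0,0,0],[0,0,0],[0,0,0],[0,0,0],[0,0,0]]}'
python3 -m handwheel '{"hand":[0.4,0.4,0.4,0.4,0.4],"delta_pos":[[0,0,-1],[0,0,-3],[0,0,-6],[0,0,-10],[0,0,-13]],"rot":[[0,0,0],[0,0,0],[0,0,0],[0,0,0],[0,0,0]]}'
python3 -m handwheel '{"hand":[0.4,0.4,0.4,0.4,0.4],"delta_pos":[[-3,0,-1],[-6,0,-2],[-9,0,-3],[-11,0,-4],[-11,0,-4]],"rot":[[0,0,0],[0,0,0],[0,0,0],[0,0,0],[0,0,0]]}'
python3 - <<'E'
from h import *
ims=[bot.capture('side'),bot.capture('top')]
cv2.imwrite('pics/s9.png',ims[0][:,:,::-1]);cv2.imwrite('pics/t9.png',ims[1][:,:,::-1])
P=[550.5,-22.5,153];Q=[654.3-226*np.cos(.6)+1.7,81.5,92+226*np.sin(.6)+2.5];L=[Q[0],132,Q[2]];M=[Q[0],31,Q[2]]
A=lambda q:(proj('side',q)-[230,90])*2.8; B=lambda q:(proj('top',q)-[255,160])*2.37+[398,0]
print('side tip,hL,hR',A(P),A(L),A(M),'top',B(P),B(L),B(M))
o=np.hstack([cv2.resize(ims[0][90:240,230:372],(398,420),interpolation=cv2.INTER_CUBIC),cv2.resize(ims[1][160:337,255:424],(400,420),interpolation=cv2.INTER_CUBIC)])
cv2.imwrite('pics/c9.png',o[:,:,::-1])
E
```

```text
time: 25.6
ee_pos: [469.4, 82.6, 166.8]
tcp_rot: [-3.141, -0.001, -0.005]
contact_force: [-1.8, 2.1, 3.7]
grip_width: 8.9
time: 26.1
ee_pos: [468.7, 82.3, 165.2]
tcp_rot: [3.141, 0.001, -0.005]
contact_force: [-0.2, -0.4, -0.4]
grip_width: 27.6
time: 26.6
ee_pos: [469.3, 82.4, 298.7]
tcp_rot: [3.141, -0.003, -0.005]
contact_force: [0.7, -0.2, 0.4]
grip_width: 27.8
time: 27.1
ee_pos: [358.6, 83.1, 338.3]
tcp_rot: [3.141, -0.006, -0.005]
contact_force: [0.5, 0.2, 0.1]
grip_width: 27.6
side tip,hL,hR [235.15427634 132.48885528] [346.16005163 153.77717836] [338.75697359  91.08489323] top [682.79468546 214.35709061] [488.89630643 317.21600466] [629.0715291  319.55735657]
```

View pics/c9.png

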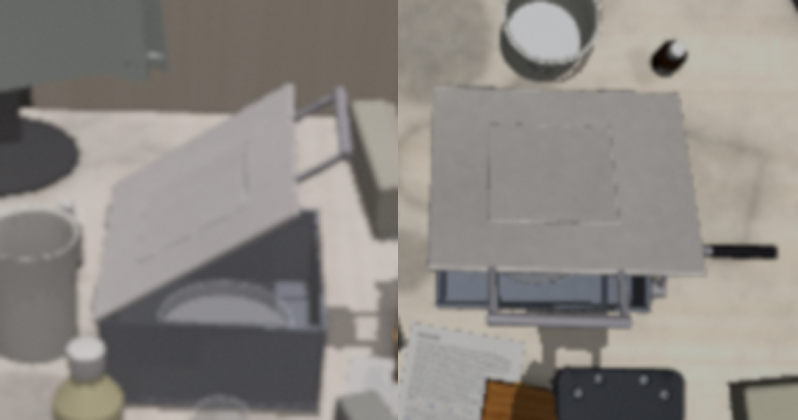

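The view shows the lid half open. The handle's ends match the predictions for 0.60: side (348,153) and (340,92) against (346,154) and (339,91), and the top view within about 1 px. The rod's sleeve at top (740,251) fits 1.07. I'll wait a second, check for drift, and hand in if nothing moves.

```bash

python3 -m handwheel '{"hand":[0.4,0.4,0.4,0.4,0.4],"delta_pos":[[0,0,0],[0,0,0],[0,0,0],[0,0,0],[0,0,0]],"rot":[[0,0,0],[0,0,0],[0,0,0],[0,0,0],[0,0,0]]}' | head -1
python3 -m handwheel '{"hand":[0.4,0.4,0.4,0.4,0.4],"delta_pos":[[0,0,0],[0,0,0],[0,0,0],[0,0,0],[0,0,0]],"rot":[[0,0,0],[0,0,0],[0,0,0],[0,0,0],[0,0,0]]}' | head -1
python3 - <<'E'
from h import *
a=cv2.imread('pics/s9.png').astype(int);b=bot.capture('side')[:,:,::-1].astype(int)
d=np.abs(a-b).max(2)[90:240,230:375];print('diff max',d.max(),'n>30',(d>30).sum())
# loose things: first vs last side view
a0=cv2.imread('pics/side0.png').astype(int);d=np.abs(a0-b).max(2)
for n,(x0,x1,y0,y1) in dict(bottle=(245,278,208,270),jar=(294,324,230,265),timer=(345,378,225,268),beaker=(220,255,163,218)).items(): print(n,(d[y0:y1,x0:x1]>40).mean().round(3))
if (np.abs(a-b).max(2)[90:240,230:375]>30).sum()<30: bot.hand_in(); print('handed in')
E
```

```text
time: 27.7
time: 28.2
diff max 32 n>30 5
bottle 0.0
jar 0.0
timer 0.004
beaker 0.0
the job is handed in; nothing more can be done
handed in
```

The lid is resting on the prop rod at about 0.60 rad with the arm clear, and I handed the job in at about 28 s of the 58 s allowed.

- **What was done:** I opened the lid to about 1.26 and let go; it held by itself. I swung the rod up to about 1.06 by its sleeve, then gripped the lid handle again and eased the lid down onto the rod. At about 0.60 the lid stopped moving and the force built to about 13 N. I eased that off, let go and backed away.
- **Last checks:**
  - The handle is where 0.60 predicts in both views: about 1 mm off from the side, 2–3 mm from the top.
  - The rod's sleeve fits 1.07. The tip in the slot was not seen directly; that it is home rests on the lid angle and the contact force.
  - The lid did not move over the second before I handed in.
  - The bottle, jar, beaker and timer are unchanged in the side view. I did not compare the small dropper bottle numerically, but nothing touched it and it shows upright in the last top view.
- **What disagreed:** The real fingertips sit about 40 mm short of the stated TCP, so my first two closings on the handle caught nothing and touched nothing. I corrected for this from then on.

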